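# Setting the rum coasters

### The arm

A 6-joint arm with a two-finger parallel gripper is mounted at the origin on the work surface. World frame = base frame: x ahead of the robot, y to its left, z up, the work surface at z = 0. Lengths are in mm, angles in rad, forces in N, time in s.
With the tool pointing down it reaches from about 300 to 775 mm from the base axis. Payload 14.6 kg.
Tool frame: the origin (TCP) lies midway between the tips of the shut fingers; the grasp point (between the pads) lies 19 mm behind it (grip_depth is the distance from the TCP to the grasp point, in mm); z points along the fingers, y is the direction in which the jaws open and shut (so a half turn about z gives the same grasp; the last joint's range is limited). The gripper opens to 94 mm and grips with 3 to 60 N. Pads are 16 mm wide; open, the fingers measure 119 mm over their backs; the gripper's body (75 mm by 177 mm) begins 78 mm behind the grasp point.
Start: joints at [1.175, 0.3, 1.521, -0, 1.321, -0.067], TCP at [177.596, 520.527, 167.346] pointing down, gripper open.
Joint ranges: [-3.03, 3.03], [-0.79, 2.21], [0.23, 2.52], [-1.04, 4.18], [0, 3.07], [-2.55, 2.55]. Speed limits (rad/s): [2.22, 2.22, 2.57, 3.14, 3.14, 3.14].

### API

Orientations are given as [roll, pitch, yaw] about the fixed x, y, z axes, in that order (R = Rz(yaw) Ry(pitch) Rx(roll)).
In Python, from cell import read_state, camera, camera_info, sign_off, grip_depth gives the robot as it stands.
- The arm moves only by the tool drive_tool, never from a script. Its argument "motion" is one flat list of numbers, 4 for each row, row after row: the shift along the tool's x, y, z in mm, then the turn about the tool's z in rad. A call has 1 to 8 rows; each row shifts and turns the pose as measured when the row begins, along the tool's axes as they then stand; what a row does not reach is not made up. A row lasts 1/12 s, in which the tool goes at most 41.7 mm and 7.16 degrees, less where a joint would pass 70% of its speed; a pose out of reach is approached as far as the arm can. A call is refused whole if a number of a shift passes 41.7 or a number of a turn 0.125, either way. A call with a gripper value outside its range is refused whole. "jaw" is the closure, from 0 (fully open) to 1 (shut), set as the call begins (left out, the last holds). The fingers move at their own pace and stop on an object; "grip_force" is the grip in N (left out, the last holds). Time passes only in rows, so rows that do not move let the fingers close. It gives the time, the measured TCP pose, the force and the opening at its end, in the units of the state.
- read_state(): the state, without advancing time (a new reading comes with each control period).
- camera(name): name is "side" or "top" or "wrist"; returns the picture (384x512x3 uint8, red, green, blue); there is no depth.
- camera_info(name): a dict with "fovy" (degrees; the focal length in pixels is half the picture's height over the tangent of half this angle, whatever the lens; pixels are square), "cx", "cy" (the principal point, pixels), "camera_from_world" (4x4, takes a point from world to camera coordinates). Camera axes: x right, y up, looking along -z (the intrinsics and any distortion apply to the point x, -y, -z); pixel columns grow to the right and rows downward; lengths in mm; the calibration is good to about 2 mm. The wrist camera is an equidistant fisheye: a pixel r from the principal point sees the ray r / f radians off the axis. A picture is of the moment at which its call begins: read the wrist's pose just before it. camera_info takes no time and is no camera call; for the wrist camera it gives the pose at the moment of the call.
- sign_off(): hands the job in, once; it reports no verdict.
The state is a dict: "clock": time; "joints": joint angles; "qd": joint speeds; "effort": joint torques, N m; "eef_pos": TCP position; "eef_rot": TCP orientation; "wrist_force": force on the tool from outside, world axes, zero at the start; "moment": the same for the moment, N m; "finger_gap": finger opening in mm.
Only numpy, scipy, OpenCV 4.12 (cv2) and the standard library are available. Lean on these libraries where they do the work, as an engineer would, in place of code of your own. Each camera call takes 0.05 s, during which the arm holds its last target. There are 200 camera calls.

### The job

Lay the sideboard for drinks: stand each shot glass in the middle of the coaster of its own colour, and lay the bottle opener flat on the teak board along its pale outline (either way round). Keep the glasses upright and set them down rather than dropping them, leave the half lime where it is, and let go of everything.

Things in the scene. Friction and masses are not known exactly. Their poses are not given: they have to be found in the camera images.
- glass_black: black open-topped straight-sided shot glass, all of it this colour, standing mouth up: 48 mm across, 62 mm high, 3 mm wall, 8 mm thick bottom, about 90 g, loose. Origin: centre of its underside; z up along its axis.
- glass_green: dark green open-topped straight-sided shot glass, all of it this colour, standing mouth up: 48 mm across, 62 mm high, 3 mm wall, 8 mm thick bottom, about 90 g, loose. Origin: centre of its underside; z up along its axis.
- glass_gold: golden yellow open-topped straight-sided shot glass, all of it this colour, standing mouth up: 48 mm across, 62 mm high, 3 mm wall, 8 mm thick bottom, about 90 g, loose. Origin: centre of its underside; z up along its axis.
- coaster_black: flat round coaster, black top with a narrow white rim: 76 mm across, 5 mm thick, fixed to the sideboard. Origin: centre of its underside (its top is 5 mm above); z up.
- coaster_green: flat round coaster, dark green top with a narrow white rim: 76 mm across, 5 mm thick, fixed to the sideboard. Origin: centre of its underside (its top is 5 mm above); z up.
- coaster_gold: flat round coaster, golden yellow top with a narrow white rim: 76 mm across, 5 mm thick, fixed to the sideboard. Origin: centre of its underside (its top is 5 mm above); z up.
- opener: aluminium double-ended bottle opener lying flat, loose: a bar 16 mm wide with a round head 34 mm across (dark centre) at each end, 124 mm long overall, 10 mm thick, about 90 g. The straight bar between the heads is free for about 28 mm either side of the middle. Both ends are alike. Origin: middle of its underside; x along its length, z up.
- rest: teak board 150 x 64 mm, 8 mm thick, fixed to the sideboard, with a pale inlaid outline of the opener (same shape, 3 mm larger all round) in the middle of its top. Origin: centre of its underside (its top is 8 mm above); x along its length and that of the outline, z up.
- lime: half a lime, cut side down, light green dome 42 mm across and 22 mm high, loose, standing among the task's things; to be left alone. Origin: centre of its underside.
There are look-alikes about, which are no part of the job. Several things have the shape of the glass_black; the one meant has the colours described above.

How it is judged (in metres and radians):
At the end, for the whole second after the job is handed in: Each shot glass stands upright (within 0.1 rad) on the coaster of its own colour, its centre within 14 mm of the coaster's; the opener lies flat on the teak board, its middle within 12 mm of the outline's and its length within 0.2 rad of the outline's, either way round; all are at rest (horizontal distance between glass_black and coaster_black below 0.014 m and angle between each of glass_black, glass_green, glass_gold's own z axis and vertical below 0.1 rad and z of glass_black in the frame of coaster_black between 0.002 and 0.008 m and linear speed of each of glass_black, glass_green, glass_gold, opener below 0.02 m/s and horizontal distance between glass_green and coaster_green below 0.014 m and z of glass_green in the frame of coaster_green between 0.002 and 0.008 m and horizontal distance between glass_gold and coaster_gold below 0.014 m and z of glass_gold in the frame of coaster_gold between 0.002 and 0.008 m and horizontal distance between opener and rest below 0.012 m and angle between the x axis of opener and the x axis of rest, either way round below 0.2 rad and angle between opener's own z axis and vertical below 0.08 rad and z of opener in the frame of rest between 0.005 and 0.011 m); the robot touches nothing.
It fails at once if a shot glass is tipped over (angle between any of glass_black, glass_green, glass_gold's own z axis and vertical above 0.6 rad).
It fails at once if a shot glass is dropped or flung: moving faster than 0.6 m/s while not held by the fingers ((linear speed of glass_black above 0.6 m/s and contact force between glass_black and the fingers below 0.05 N) or (linear speed of glass_green above 0.6 m/s and contact force between glass_green and the fingers below 0.05 N) or (linear speed of glass_gold above 0.6 m/s and contact force between glass_gold and the fingers below 0.05 N)).
It fails at once if the half lime is shoved more than 30 mm (distance of lime from where it was at the start of the episode above 0.03 m).
It also fails if it takes over 106 s, if anything falls off the work surface, if the arm or the gripper's body presses on something with over 40 N, if the wrist force passes 120 N, or if a joint passes its speed limit or range.

## Working session

There is one attempt and no reset: what is moved stays moved. The work goes in short steps, Python scripts to look and compute and a tool call to move; the robot and the scene stay as the last step left them, time stands still between calls to the robot, and variables do not carry over. Pictures are saved under pics/ and viewed, on a budget of 14 in all, crops included, one or two more only if the job needs it, and the job is handed in when it is done.

Besides the shell and the picture viewer there is one more tool, called in YAML: its name, and indented under it one key for each argument. drive_tool: Moves the arm, as the interface text tells. Its arguments: {"type":"object","properties":{"motion":{"type":"array","items":{"type":"number"}},"jaw":{"type":"number"},"grip_force":{"type":"number"}},"required":["motion"]}

```bash
mkdir -p pics; cat > h.py <<'E'
import numpy as np,cv2
from cell import *
def ray(name,px,info=None):
    i=info or camera_info(name); f=192/np.tan(np.radians(i['fovy']/2))
    u=(px[0]-i['cx'])/f; v=(px[1]-i['cy'])/f
    if name=='wrist':
        r=np.hypot(u,v); s=np.sin(r)/r if r>1e-9 else 1; d=np.array([u*s,-v*s,-np.cos(r)])
    else: d=np.array([u,-v,-1.])
    T=np.array(i['camera_from_world']); R=T[:3,:3]
    return -R.T@T[:3,3], R.T@d
def plane(name,px,z,info=None):
    o,d=ray(name,px,info); return (o+d*(z-o[2])/d[2])[:2]
E
python3 - <<'E'
from h import *
s=read_state();print(s['clock'],s['eef_pos'],s['eef_rot'],grip_depth() if callable(grip_depth) else grip_depth)
for n in('top','side','wrist'):
    i=camera_info(n);print(n,{k:np.round(v,3).tolist() if k=='camera_from_world' else v for k,v in i.items()})
    cv2.imwrite(f'pics/{n}0.png',camera(n)[:,:,::-1])
a=cv2.imread('pics/top0.png');cv2.imwrite('pics/top0b.png',cv2.resize(a,(800,600),interpolation=cv2.INTER_CUBIC))
E
```

```text
0.0 [177.47572806 520.24436535 166.76125739] [-3.14039015e+00 -8.94452279e-05  2.81281322e+00] 18.8
top {'fovy': 42.65270260135892, 'cx': 257.157209929603, 'cy': 194.6221453896121, 'camera_from_world': [[-0.027, -1.0, -0.002, 7.202], [0.994, -0.027, 0.102, -525.202], [-0.102, 0.001, 0.995, -964.963], [0.0, 0.0, 0.0, 1.0]]}
side {'fovy': 56.29165410735259, 'cx': 256.4459177852296, 'cy': 196.04833608180388, 'camera_from_world': [[-0.985, -0.173, 0.011, 485.279], [0.098, -0.502, 0.859, -81.592], [-0.143, 0.847, 0.511, -677.192], [0.0, 0.0, 0.0, 1.0]]}
wrist {'fovy': 65.70646984690485, 'cx': 254.96911327708423, 'cy': 190.44510382602746, 'camera_from_world': [[0.322, 0.947, 0.0, -548.793], [-0.909, 0.309, -0.278, 29.141], [-0.263, 0.089, 0.961, -390.919], [0.0, 0.0, 0.0, 1.0]]}
```

View pics/top0b.png

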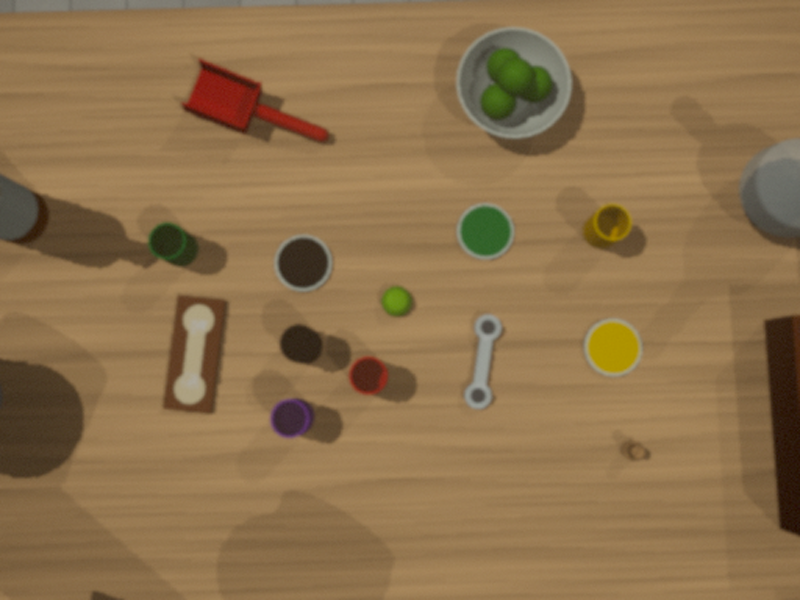

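View pics/side0.png

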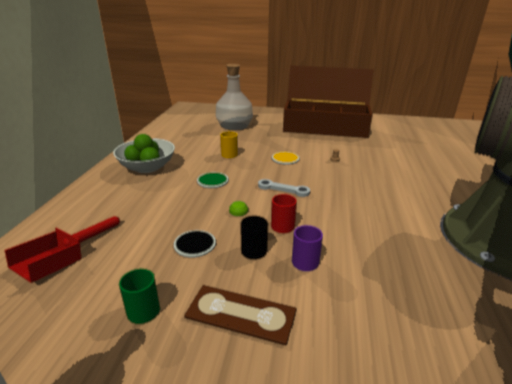

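```bash
cat > m.py <<'E'
from h import *
def measure(im,draw=None):
    hsv=cv2.cvtColor(im,cv2.COLOR_RGB2HSV).astype(int);H,S,V=hsv[...,0],hsv[...,1],hsv[...,2]
    M={'green':(H>45)&(H<90)&(S>90),'gold':(H>20)&(H<32)&(S>200),'black':V<58,'white':(S<70)&(V>90),'lime':(H>33)&(H<50)&(S>120),'pale':(S<120)&(V>120),'teak':(H<14)&(S>100)&(V>40)&(V<120),'grey':(S<75)&(V>70)}
    Q={'g_green':('green',(170,243),30,33),'g_gold':('gold',(610,225),32,33),'g_black':('black',(301,344),25,33),
    'c_green':('green',(486,231),36,5),'c_gold':('gold',(613,348),36,5),'c_black':('black',(303,263),34,5),
    'lime':('lime',(397,301),25,8),'opener':('grey',(483,362),56,8),'rest':('pale',(194,354),62,8)}
    out={}
    yy,xx=np.mgrid[:384,:512]
    for k,(m,c,r,z) in Q.items():
        c=np.array(c)/1.5625;mm=(M[m]&(np.hypot(xx-c[0],yy-c[1])<r/1.5625)).astype(np.uint8)
        n,l,st,ce=cv2.connectedComponentsWithStats(mm);j=1+np.argmax(st[1:,4]);
        cs,_=cv2.findContours((l==j).astype(np.uint8),0,2);h=cv2.convexHull(max(cs,key=cv2.contourArea))
        mo=cv2.moments(h);p=(mo['m10']/mo['m00'],mo['m01']/mo['m00'])
        out[k]=plane('top',p,z);w=cv2.minAreaRect(h)
        line=[k,np.round(p,1),np.round(w[1],1),np.round(out[k],1)]
        if k in('opener','rest'):
            b=np.array([plane('top',q,z) for q in h[:,0].astype(float)]);(bc,bs,ba)=cv2.minAreaRect(b.astype(np.float32))
            bx=cv2.boxPoints((bc,bs,ba));e=[bx[1]-bx[0],bx[2]-bx[1]];e=max(e,key=np.linalg.norm)
            line+=['rectc',np.round(bc,1),np.round(bs,1),'ang',round(np.arctan2(e[1],e[0]),3)]
        print(*line)
        if draw is not None: cv2.drawContours(draw,[h],-1,(255,0,255),1)
    return out
E
python3 - <<'E'
from m import *
a=cv2.imread('pics/top0.png');d=a.copy();measure(a[:,:,::-1].copy(),d)
cv2.imwrite('pics/d0.png',cv2.resize(d,(800,600)))
E
```

```text
g_green [112.3 157. ] [ 9.4 20.6] [608.9 283.3]
g_gold [388.7 144.1] [22.4 30. ] [ 620.1 -276.2]
g_black [192.6 220.1] [24.3 20.6] [477.  122.9]
c_green [310.3 147.5] [29. 30.] [ 623.  -120.3]
c_gold [392.1 221.9] [30. 30.] [ 463.7 -282. ]
c_black [193.4 168. ] [28. 27.] [586.5 123.4]
lime [253.4 192.4] [17. 17.] [5.32e+02 5.00e-01]
opener [308.7 231. ] [18.1 61.1] [ 449.7 -110.3] rectc [ 450.1 -110.5] [ 37.  124.6] ang -0.181
rest [150.4 230. ] [22.1 68.5] [460.4 212.5] rectc [460.7 208.5] [ 45.2 139.1] ang -0.143
```

View pics/d0.png

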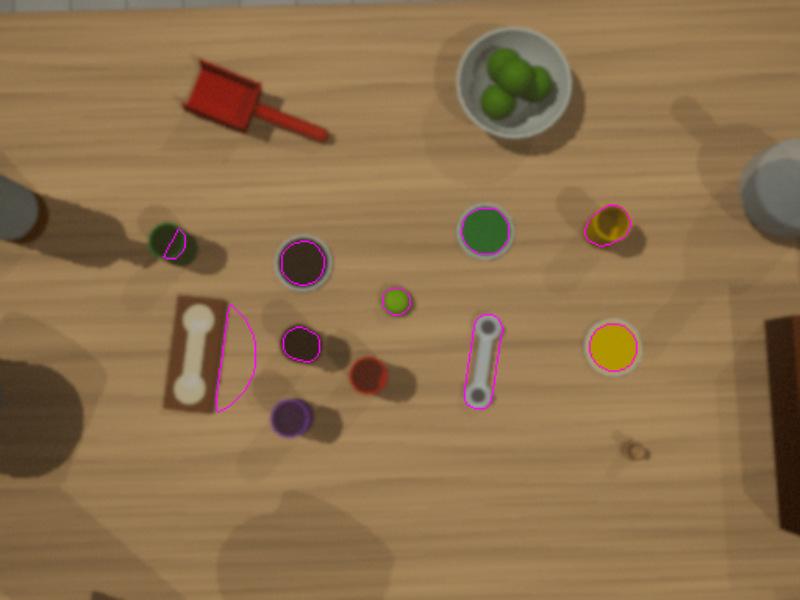

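First look: green glass at (170,243), black (301,344), gold (610,225), coasters black (303,263), green (486,231), gold (613,348), opener (483,362), rest (194,354), lime (397,301); the green-glass and rest masks need redoing from close by.

drive_tool:
  motion: [0, 0, 0, -0.11, 0, 0, 0, -0.11, 0, 0, 0, -0.109, 0, 0, 0, 0]
  jaw: 0

```text
clock: 0.48
eef_pos: [177.3, 519.8, 165.9]
eef_rot: [-3.139, -0.001, -3.128]
wrist_force: [-0.4, 0.8, -0.1]
finger_gap: 93.9
```

drive_tool:
  motion: [-40, -22, 0, 0, -40, -22, 0, 0, -40, -22, 0, 0, -40, -22, 0, 0, -40, -22, 0, 0, -40, -22, 0, 0, -40, -22, 0, 0, -40, -22, 0, 0]

```text
clock: 1.15
eef_pos: [471.5, 358.8, 164.9]
eef_rot: [-3.138, -0.003, 3.136]
wrist_force: [-0.5, 0.7, -0.2]
finger_gap: 93.8
```

```bash
python3 - <<'E'
from h import *
s=read_state();print(s['clock'],s['eef_pos'],s['eef_rot'])
i=camera_info('wrist');np.save('w1.npy',i,allow_pickle=True)
cv2.imwrite('pics/w1.png',cv2.cvtColor(camera('wrist'),cv2.COLOR_RGB2BGR))
for k,p,z in(('gg',(171,244),33),('r1',(198.5,320),8),('r2',(189.5,389),8)):print(k,plane('top',np.array(p)/1.5625,z))
E
```

```text
1.15 [471.48029498 358.80231557 164.91143301] [-3.13847293e+00 -2.95141106e-03  3.13565611e+00]
gg [610.85939825 289.15848315]
r1 [513.45576948 260.24475954]
r2 [423.69043139 271.98767265]
```

View pics/w1.png

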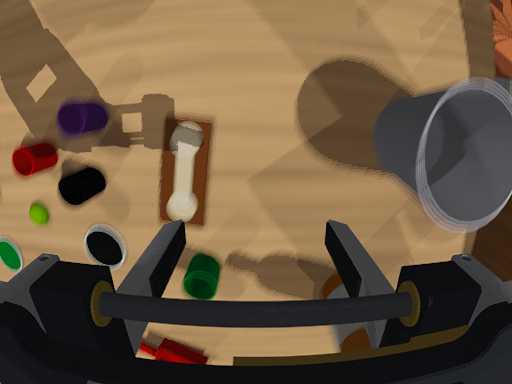

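The wrist view shows the green glass at (202,277), the black coaster at (105,247) and the rest outline heads at (187,137) and (182,206). I'll check these against the top view while moving above the glass.

drive_tool:
  motion: [-40, -20, 0, 0, -40, -20, 0, 0, -40, -20, 0, 0, -19, -10, 0, 0, 0, 0, 0, 0]

```text
clock: 1.62
eef_pos: [605.9, 284.7, 162.6]
eef_rot: [-3.136, -0.004, 3.107]
wrist_force: [0.3, -0.4, -0.6]
finger_gap: 93.9
```

```bash
python3 - <<'E'
from h import *
i=np.load('w1.npy',allow_pickle=True).item()
for k,p,z in(('gg',(202,277),33),('cb',(105,247),5),('r1',(187,137),8),('r2',(182,206),8)):print(k,plane('wrist',p,z,i))
s=read_state();print(s['eef_pos'],s['joints'])
i=camera_info('wrist');im=camera('wrist');hsv=cv2.cvtColor(im,cv2.COLOR_RGB2HSV).astype(int)
a=cv2.cvtColor(im,cv2.COLOR_RGB2BGR);cv2.imwrite('pics/w2.png',a)
E
```

```text
gg [615.53917083 283.214038  ]
cb [589.28176457 123.09398779]
r1 [426.1271048  270.86789999]
r2 [519.19905942 258.27066861]
[605.91300252 284.6865012  162.61499561] [ 0.3860458   0.58189417  1.1318698  -0.00329688  1.43345543 -1.15002561]
```

View pics/w2.png

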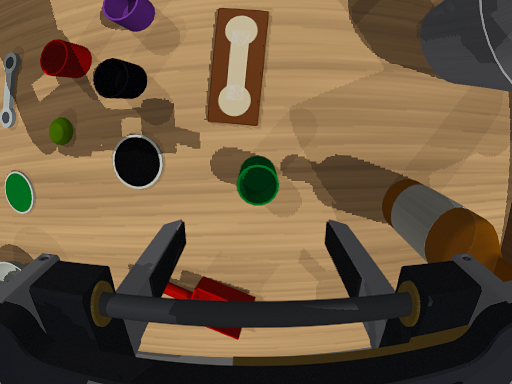

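```bash
python3 - <<'E'
from h import *
i=camera_info('wrist')
for k,p,z in(('gg',(258,184),62),('gg33',(257.5,180),33),('cb',(138,162),5),('r1',(241.5,31),8),('r2',(235,100),8),('cg',(19,192),5)):print(k,plane('wrist',p,z,i))
E
```

```text
gg [607.12141244 287.53627865]
gg33 [609.73543378 287.02490168]
cb [585.77590211 126.59326366]
r1 [424.94154488 273.27734069]
r2 [513.07605712 262.38136253]
cg [ 620.88628044 -115.32416117]
```

drive_tool:
  motion: [-4, 3, 30, -0.034, 0, 0, 35, 0, 0, 0, 35, 0, 0, 0, 35, 0, 0, 0, 0, 0]

```text
clock: 2.08
eef_pos: [605.7, 291.6, 25.2]
eef_rot: [-3.139, -0.001, 3.133]
wrist_force: [-1.3, -0.6, -0.9]
finger_gap: 94.0
```

drive_tool:
  motion: [-4, -4, 4, 0, 0, 0, 0, 0]

```text
clock: 2.25
eef_pos: [608.6, 288.8, 22.4]
eef_rot: [-3.139, -0.001, 3.132]
wrist_force: [0.2, 0.2, 0.4]
finger_gap: 93.9
```

drive_tool:
  motion: [0, 0, 0, 0, 0, 0, 0, 0, 0, 0, 0, 0, 0, 0, 0, 0, 0, 0, 0, 0, 0, 0, 0, 0, 0, 0, 0, 0, 0, 0, 0, 0]
  jaw: 1
  grip_force: 15

```text
clock: 2.92
eef_pos: [612.1, 291.0, 32.4]
eef_rot: [3.139, 0.01, 3.131]
wrist_force: [-0.3, 0.5, -0.0]
finger_gap: 43.9
```

drive_tool:
  motion: [0, 0, 0, 0, 0, 0, 0, 0]

```text
clock: 3.08
eef_pos: [612.1, 291.0, 32.4]
eef_rot: [3.139, 0.01, 3.131]
wrist_force: [0.7, 0.1, -0.0]
finger_gap: 30.7
```

```bash
python3 - <<'E'
from h import *
a=cv2.cvtColor(camera('wrist'),cv2.COLOR_RGB2BGR);b=cv2.cvtColor(camera('side'),cv2.COLOR_RGB2BGR)
cv2.imwrite('pics/w3.png',np.hstack([cv2.resize(a[100:350,80:430],(400,300)),cv2.resize(b[190:384,20:270],(400,300))]))
E
```

```text
(no output)
```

View pics/w3.png

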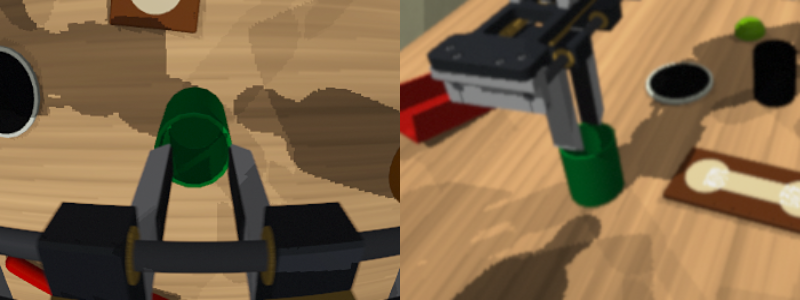

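The glass stands at (195,150) in the left crop, in front of the fingers, and is being squeezed out towards the base. I'll open and re-measure.

drive_tool:
  motion: [0, 0, 0, 0, 0, 0, 0, 0, 0, 0, 0, 0, 0, 0, 0, 0, 0, 0, 0, 0]
  jaw: 0

```text
clock: 3.6
eef_pos: [612.0, 290.9, 32.0]
eef_rot: [3.14, 0.01, 3.131]
wrist_force: [0.9, -0.1, 0.1]
finger_gap: 52.9
```

```bash
python3 - <<'E'
from h import *
s=read_state();print(s['eef_pos'],s['eef_rot'],s['finger_gap'])
i=camera_info('wrist');T=np.array(i['camera_from_world']);f=192/np.tan(np.radians(i['fovy']/2))
def proj(P):
    c=T[:3,:3]@P+T[:3,3];c=c*[1,-1,-1];r=np.hypot(*c[:2]);t=np.arctan2(r,c[2]);return np.array([i['cx'],i['cy']])+f*t*c[:2]/r
p=np.array(s['eef_pos']);print('tcp px',proj(p),'tips',proj(p+[0,47,0]),proj(p-[0,47,0]))
a=cv2.cvtColor(camera('wrist'),cv2.COLOR_RGB2BGR);b=cv2.cvtColor(camera('side'),cv2.COLOR_RGB2BGR)
cv2.imwrite('pics/w4.png',np.hstack([cv2.resize(a[100:350,80:430],(400,300)),cv2.resize(b[190:384,20:270],(400,300))]))
E
```

```text
[611.96448601 290.86144871  32.02872736] [3.13959811 0.00960785 3.13067776] 52.930502174087714
tcp px [256.08154506 213.69615627] tips [315.5839326  212.76215825] [196.49742875 214.00803066]
```

View pics/w4.png

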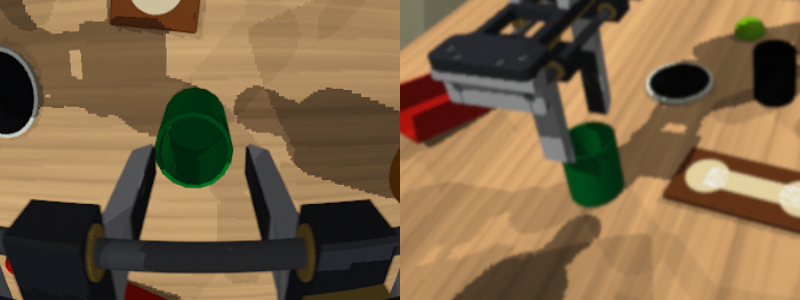

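```bash
python3 - <<'E'
from h import *
i=camera_info('wrist')
for p,z in(((250,225),62),((250,187),8),((250,206),33)):print(p,z,plane('wrist',p,z,i))
print(i['camera_from_world'])
im=camera('top');a=cv2.cvtColor(im,cv2.COLOR_RGB2BGR)
cv2.imwrite('pics/t4.png',cv2.resize(a[90:260,50:276],(800,600),interpolation=cv2.INTER_CUBIC))
E
```

```text
(250, 225) 62 [608.56713836 286.55260762]
(250, 187) 8 [597.21157705 286.04317011]
(250, 206) 33 [605.20353454 286.24279035]
[[ 9.77995796e-03  9.99946968e-01  3.22705396e-03 -2.96070574e+02]
 [-9.57645013e-01  1.02949147e-02 -2.87767343e-01  5.74169310e+02]
 [-2.87785304e-01 -2.76019623e-04  9.57694911e-01 -8.55466408e+01]
 [ 0.00000000e+00  0.00000000e+00  0.00000000e+00  1.00000000e+00]]
```

View pics/t4.png

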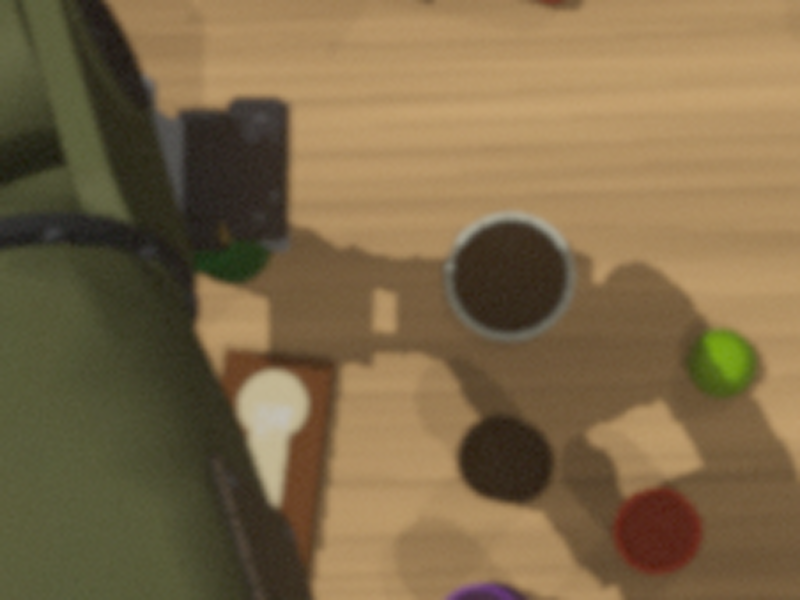

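```bash
python3 - <<'E'
from h import *
s=read_state();print(s['clock'],s['eef_pos'],s['joints'],s['finger_gap'])
for p in((129.4,293.5),(146.9,263.1)):
    o,d=ray('side',p)
    for x in(600,612,620):print(p,o+d*(x-o[0])/d[0])
    for z in (20,40,60):print(p,o+d*(z-o[2])/d[2])
E
```

```text
3.75 [611.99154511 290.88155377  32.03928887] [ 0.39052397  0.7009421   1.2515031  -0.00205909  1.17945465 -1.16860858] 64.36164151783494
(129.4, 293.5) [600.         322.05029877  71.63686135]
(129.4, 293.5) [612.         305.30328771  52.33903811]
(129.4, 293.5) [620.         294.13861366  39.47382262]
(129.4, 293.5) [632.10944201 277.23886705  20.        ]
(129.4, 293.5) [619.67280617 294.59524021  40.        ]
(129.4, 293.5) [607.23617034 311.95161338  60.        ]
(146.9, 263.1) [600.         269.23941858  76.28709836]
(146.9, 263.1) [612.         249.49170998  57.25350012]
(146.9, 263.1) [620.         236.32657091  44.56443463]
(146.9, 263.1) [635.48699368 210.84051773  20.        ]
(146.9, 263.1) [622.87771208 231.59088595  40.        ]
(146.9, 263.1) [610.26843048 252.34125416  60.        ]
```

Both the wrist and side views put the open fingertips about 35–40 mm above the reported TCP, which explains why the jaws closed at the rim. I'll re-centre, go lower in guarded steps and verify.

drive_tool:
  motion: [3.5, -4, 0, 0, 0, 0, 10, 0, 0, 0, 10, 0, 0, 0, 0, 0]

```text
clock: 4.08
eef_pos: [608.2, 286.4, 10.3]
eef_rot: [3.139, 0.01, 3.131]
wrist_force: [0.3, -0.7, -0.4]
finger_gap: 91.2
```

```bash
python3 - <<'E'
from h import *
s=read_state();print(s['clock'],s['eef_pos'],s['eef_rot'],s['wrist_force'],s['finger_gap'])
a=cv2.cvtColor(camera('wrist'),cv2.COLOR_RGB2BGR);b=cv2.cvtColor(camera('side'),cv2.COLOR_RGB2BGR)
cv2.imwrite('pics/w5.png',np.hstack([cv2.resize(a[100:350,80:430],(400,400)),cv2.resize(b[230:340,80:190],(400,400),interpolation=cv2.INTER_CUBIC)]))
E
```

```text
4.0833 [608.21091969 286.43972036  10.25714519] [3.13940408 0.01006179 3.13064985] [ 0.31979497 -0.6646481  -0.44044271] 91.16929608619569
```

View pics/w5.png

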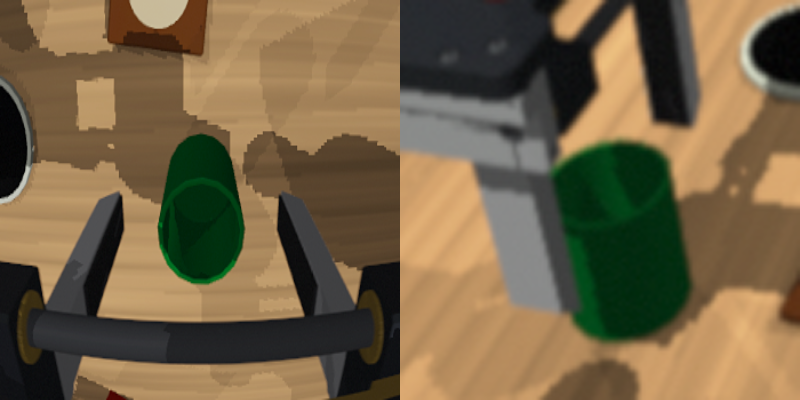

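```bash
python3 - <<'E'
from h import *
# near tip bottom corners (left/right of visible face), far tip bottom
for n,q in(('nearL',(513,303)),('nearR',(572,312)),('farL',(654,120)),('farR',(692,126)),('glassbot',(632,342))):
    p=(80+(q[0]-400)*.275,230+q[1]*.275);o,d=ray('side',p)
    for y in((286+58,286+47) if n[0]=='n' else (286-47,286-58)):print(n,y,np.round(o+d*(y-o[1])/d[1],1))
i=camera_info('wrist')
for q,z in(((201,231),62),):print(plane('wrist',(80+q[0]*.875,100+q[1]*.625),z,i))
E
```

```text
nearL 344 [615.9 344.   56.8]
nearL 333 [625.1 333.   42.5]
nearR 344 [594.3 344.   56.9]
nearR 333 [602.6 333.   42.6]
farL 239 [613.5 239.   48.1]
farL 228 [620.1 228.   37.6]
farR 239 [597.  239.   47.6]
farR 228 [603.1 228.   37. ]
glassbot 239 [645.9 239.  -94.2]
glassbot 228 [ 653.3  228.  -108.9]
[609.94797049 286.24860267]
```

Side-view triangulation puts the open tips at z≈48 with the TCP reading 10, so the tips sit about 38 mm above the reading. I'll go down to a reading of about −8 and grip.

drive_tool:
  motion: [0, 0, 9, 0, 0, 0, 9, 0, 0, 0, 0, 0]

```text
clock: 4.43
eef_pos: [609.5, 287.1, -7.3]
eef_rot: [3.138, 0.013, 3.131]
wrist_force: [-0.2, -0.6, -0.5]
finger_gap: 94.2
```

drive_tool:
  motion: [0, 0, 0, 0, 0, 0, 0, 0, 0, 0, 0, 0, 0, 0, 0, 0, 0, 0, 0, 0, 0, 0, 0, 0, 0, 0, 0, 0, 0, 0, 0, 0]
  jaw: 1
  grip_force: 12

```text
clock: 5.1
eef_pos: [609.8, 287.2, -7.1]
eef_rot: [3.138, 0.013, 3.131]
wrist_force: [-0.1, 0.4, -1.1]
finger_gap: 47.4
```

drive_tool:
  motion: [0, 0, 0, 0, 0, 0, 0, 0]

```text
clock: 5.27
eef_pos: [609.7, 287.2, -7.1]
eef_rot: [3.138, 0.013, 3.131]
wrist_force: [-0.3, -0.3, -0.6]
finger_gap: 47.1
```

drive_tool:
  motion: [0, 0, -12, 0, 0, 0, -20, 0, 0, 0, -20, 0, 0, -15, 0, 0, 0, -30, 0, 0, 0, -35, 0, 0, 0, -35, 0, 0, 0, -35, 0, 0]

```text
clock: 5.93
eef_pos: [605.7, 134.9, 48.1]
eef_rot: [3.138, 0.014, 3.139]
wrist_force: [0.8, 0.5, -1.6]
finger_gap: 47.0
```

drive_tool:
  motion: [0, -35, 0, 0, 0, -35, 0, 0, -5, -35, 0, 0, 0, -35, 0, 0, 0, -35, 0, 0, 0, -30, 0, 0, 0, -15, 0, 0, 0, 0, 0, 0]

```text
clock: 6.6
eef_pos: [603.4, -109.0, 46.2]
eef_rot: [3.14, 0.012, 3.132]
wrist_force: [-0.7, -0.1, -0.6]
finger_gap: 47.4
```

drive_tool:
  motion: [-18, -9.5, 0, 0, 0, 0, 0, 0]

```text
clock: 6.77
eef_pos: [620.2, -120.7, 46.2]
eef_rot: [3.139, 0.012, 3.129]
wrist_force: [0.2, -0.5, -1.3]
finger_gap: 47.5
```

```bash
python3 - <<'E'
from h import *
s=read_state();print(s['eef_pos'],s['eef_rot'])
a=cv2.cvtColor(camera('wrist'),cv2.COLOR_RGB2BGR)
cv2.imwrite('pics/w6.png',cv2.resize(a[100:340,100:420],(800,600),interpolation=cv2.INTER_CUBIC))
E
```

```text
[ 620.22240311 -120.74436749   46.22895074] [3.13948943 0.01167529 3.12923849]
```

View pics/w6.png

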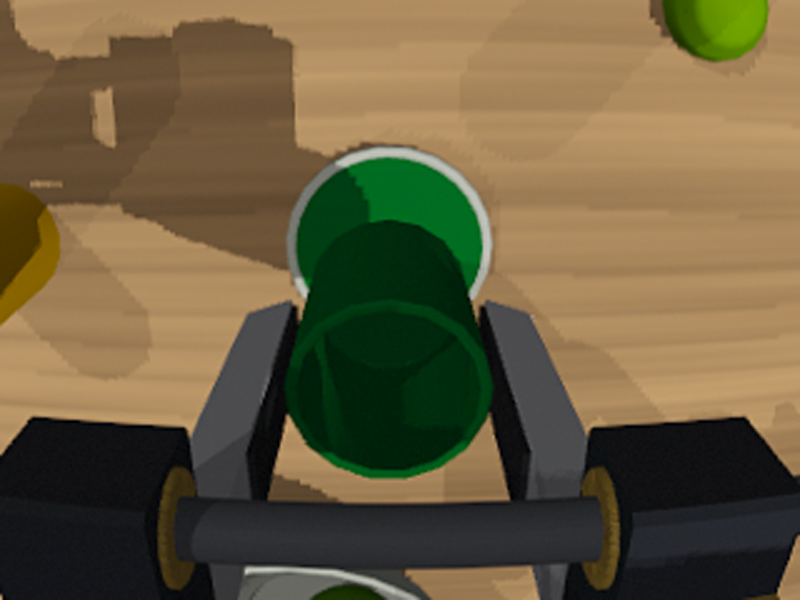

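```bash
python3 - <<'E'
from h import *
i=camera_info('wrist')
for n,q,z in(('coaster top',(390,147),5),('coasterL',(288,241),5),('coasterR',(492,241),5),('mouth',(389,388),115),('mouth n',(389,300),115),('mouth f',(389,477),115)):print(n,plane('wrist',(100+q[0]*.4,100+q[1]*.4),z,i))
E
```

```text
coaster top [ 583.38579948 -119.09015058]
coasterL [ 617.61188458 -156.66304167]
coasterR [618.51047765 -82.12358656]
mouth [ 617.20392982 -120.42688941]
mouth n [ 595.69938957 -120.21308351]
mouth f [ 642.07932524 -120.6705673 ]
```

The glass hangs centred over the green coaster (coaster about (621.4,−119.4), glass about (619,−120.4)). Next I lower it.

drive_tool:
  motion: [-2, 1, 15, 0, 0, 0, 15, 0, 0, 0, 10, 0, 0, 0, 0, 0, 0, 0, 3, 0, 0, 0, 0, 0]

```text
clock: 7.32
eef_pos: [619.1, -114.9, 1.2]
eef_rot: [3.138, 0.009, 3.133]
wrist_force: [-0.2, 0.0, -1.3]
finger_gap: 47.6
```

drive_tool:
  motion: [-2, -4.5, 0, 0, 0, 0, 2, 0, 0, 0, 1, 0, 0, 0, 0, 0]

```text
clock: 7.65
eef_pos: [622.1, -119.8, 0.1]
eef_rot: [3.139, 0.012, 3.133]
wrist_force: [-0.6, -0.8, -1.1]
finger_gap: 47.5
```

drive_tool:
  motion: [0, 0, 2, 0, 0, 0, 1, 0, 0, 0, 0, 0]

```text
clock: 7.9
eef_pos: [622.7, -119.9, -2.0]
eef_rot: [3.139, 0.013, 3.133]
wrist_force: [-0.2, -0.1, -1.8]
finger_gap: 47.1
```

drive_tool:
  motion: [0, 0, 0, 0, 0, 0, 0, 0, 0, 0, 0, 0, 0, 0, 0, 0, 0, 0, 0, 0, 0, 0, -10, 0, 0, 0, -30, 0, 0, 0, -30, 0]
  jaw: 0

```text
clock: 8.57
eef_pos: [618.6, -119.3, 64.8]
eef_rot: [3.137, 0.003, 3.133]
wrist_force: [0.4, -0.3, 0.8]
finger_gap: 93.6
```

drive_tool:
  motion: [0, 0, -30, 0, 0, -35, -20, 0, 0, -35, 0, 0, 0, -35, 0, 0, 0, -35, 0, 0, 0, -15, 0, 0, 0, 0, 0, 0]

```text
clock: 9.15
eef_pos: [619.9, -280.1, 132.1]
eef_rot: [-3.141, 0.018, 3.137]
wrist_force: [-0.3, 0.5, 1.1]
finger_gap: 93.7
```

```bash
python3 - <<'E'
from h import *
s=read_state();print(s['clock'],s['eef_pos'],s['eef_rot'],s['joints'])
a=cv2.cvtColor(camera('wrist'),cv2.COLOR_RGB2BGR)
cv2.imwrite('pics/w7.png',a)
E
```

```text
9.15 [ 619.88426389 -280.07624973  132.12742907] [-3.14054528  0.01810458  3.137467  ] [-0.48155728  0.6106191   1.15772319  0.00756104  1.35669462 -2.04976381]
```

View pics/w7.png

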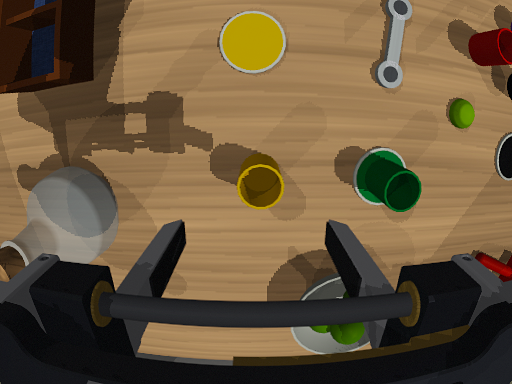

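```bash
python3 - <<'E'
from h import *
i=camera_info('wrist')
for n,q,z in(('gold',(261,187),62),('cgold',(253,42),5),('op1',(401,9),10),('op2',(390,75),10),('greenmouth',(402.5,190),67),('cgreen',(383,177),5)):print(n,plane('wrist',q,z,i))
E
```

```text
gold [ 619.13824275 -273.63859868]
cgold [ 465.28368372 -281.47966205]
op1 [ 407.93554275 -101.22674866]
op2 [ 495.41283978 -118.60631802]
greenmouth [ 621.1126121 -120.7949684]
cgreen [ 622.9694714  -117.26862102]
```

drive_tool:
  motion: [0, 4, 0, 0, 0, 0, 20, 0, 0, 0, 20, 0, 0, 0, 20, 0, 0, 0, 15, 0, 0, 0, 0, 0]

```text
clock: 9.7
eef_pos: [623.6, -263.8, 56.9]
eef_rot: [-3.141, 0.02, -3.138]
wrist_force: [-0.5, 0.3, 0.0]
finger_gap: 94.0
```

drive_tool:
  motion: [4, -10.5, 0, 0, 0, 0, 0, 0, 0, 0, 15, 0, 0, 0, 15, 0, 0, 0, 0, 0]

```text
clock: 10.12
eef_pos: [622.2, -272.0, 30.9]
eef_rot: [-3.139, 0.025, -3.134]
wrist_force: [-1.0, 0.3, -0.8]
finger_gap: 93.9
```

drive_tool:
  motion: [2.5, -2.5, 12, 0, 0, 0, 14, 0, 0, 0, 12, 0, 0, 0, 0, 0]

```text
clock: 10.45
eef_pos: [621.1, -275.2, -8.9]
eef_rot: [-3.138, 0.027, -3.134]
wrist_force: [-1.6, 0.9, -0.1]
finger_gap: 94.1
```

drive_tool:
  motion: [0, 0, 0, 0, 0, 0, 0, 0, 0, 0, 0, 0, 0, 0, 0, 0, 0, 0, 0, 0, 0, 0, 0, 0, 0, 0, 0, 0, 0, 0, 0, 0]
  jaw: 1

```text
clock: 11.12
eef_pos: [621.9, -275.5, -7.8]
eef_rot: [-3.138, 0.028, -3.134]
wrist_force: [-0.1, 0.7, -0.5]
finger_gap: 46.8
```

drive_tool:
  motion: [0, 0, 0, 0, 0, 0, 0, 0]

```text
clock: 11.28
eef_pos: [621.8, -275.4, -7.7]
eef_rot: [-3.138, 0.028, -3.134]
wrist_force: [-0.2, 0.2, -0.9]
finger_gap: 46.8
```

drive_tool:
  motion: [0, 0, -12, 0, 0, 0, -20, 0, 0, 0, -15, 0, 20, 0, 0, 0, 35, 0, 0, 0, 35, 0, 0, 0, 35, 0, 0, 0, 20, 0, 0, 0]

```text
clock: 11.95
eef_pos: [473.2, -275.5, 41.9]
eef_rot: [-3.135, 0.031, -3.13]
wrist_force: [-0.8, -1.1, -0.6]
finger_gap: 46.4
```

drive_tool:
  motion: [0, 0, 0, 0, 0, 0, 0, 0]

```text
clock: 12.12
eef_pos: [470.2, -275.9, 44.1]
eef_rot: [-3.135, 0.032, -3.132]
wrist_force: [-0.2, 0.1, -1.0]
finger_gap: 46.5
```

drive_tool:
  motion: [3.5, -6, 15, 0, 0, 0, 15, 0, 0, 0, 8, 0, 0, 0, 0, 0, 0, 0, 0, 0]

```text
clock: 12.53
eef_pos: [472.6, -283.6, 8.4]
eef_rot: [-3.131, 0.037, -3.131]
wrist_force: [-0.0, -0.2, 0.1]
finger_gap: 46.7
```

drive_tool:
  motion: [6, 2, 0, 0, 0, 0, 5, 0, 0, 0, 0, 0, 0, 0, 3, 0, 0, 0, 0, 0]

```text
clock: 12.95
eef_pos: [467.8, -281.7, 1.5]
eef_rot: [-3.13, 0.039, -3.13]
wrist_force: [-0.8, -0.1, -1.6]
finger_gap: 46.4
```

drive_tool:
  motion: [1.5, 0, 2.5, 0, 0, 0, 2, 0, 0, 0, 1, 0, 0, 0, 0, 0]

```text
clock: 13.28
eef_pos: [467.6, -282.3, -2.8]
eef_rot: [-3.129, 0.042, -3.13]
wrist_force: [0.6, -0.6, -1.2]
finger_gap: 46.7
```

drive_tool:
  motion: [0, 0, 0, 0, 0, 0, 0, 0, 0, 0, 0, 0, 0, 0, 0, 0, 0, 0, 0, 0, 0, 0, -10, 0, 0, 0, -30, 0, 0, 0, -35, 0]
  jaw: 0

```text
clock: 13.95
eef_pos: [461.3, -279.3, 68.6]
eef_rot: [-3.135, 0.033, -3.131]
wrist_force: [-0.3, -0.5, 0.7]
finger_gap: 93.3
```

drive_tool:
  motion: [0, 0, -35, 0, 0, 20, -20, 0, 0, 40, 0, 0, 0, 40, 0, 0, 0, 40, 0, 0, 0, 40, 0, 0, 0, 40, 0, 0, 0, 40, 0, 0]

```text
clock: 14.62
eef_pos: [458.1, -16.7, 137.6]
eef_rot: [-3.127, 0.049, -3.141]
wrist_force: [0.9, -0.1, -0.1]
finger_gap: 93.9
```

drive_tool:
  motion: [0, 40, 0, 0, 0, 40, 0, 0, 0, 35, 0, 0, 0, 20, 0, 0, 0, 0, 0, 0, 0, 0, 0, 0]

```text
clock: 15.12
eef_pos: [455.6, 131.3, 140.9]
eef_rot: [-3.128, 0.055, -3.134]
wrist_force: [-0.1, 0.1, -0.2]
finger_gap: 93.8
```

drive_tool:
  motion: [-22, -8, 0, 0, 0, 0, 0, 0]

```text
clock: 15.28
eef_pos: [478.0, 122.7, 143.5]
eef_rot: [-3.128, 0.056, -3.132]
wrist_force: [-0.3, -0.4, 0.5]
finger_gap: 94.0
```

```bash
python3 - <<'E'
from h import *
s=read_state();print(s['clock'],s['eef_pos'],s['eef_rot'])
np.save('w8.npy',camera_info('wrist'),allow_pickle=True)
a=cv2.cvtColor(camera('wrist'),cv2.COLOR_RGB2BGR)
cv2.imwrite('pics/w8.png',a)
E
```

```text
15.2833 [478.00371279 122.74366443 143.54984114] [-3.12831339  0.05603528 -3.13244744]
```

View pics/w8.png

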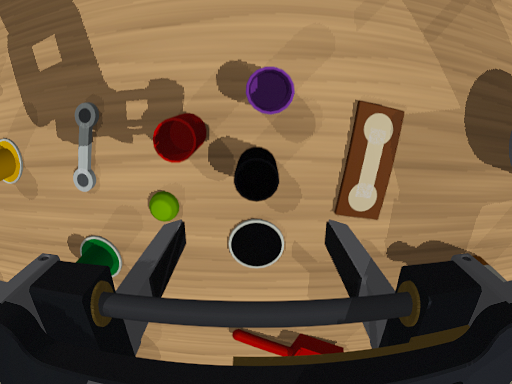

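```bash
python3 - <<'E'
from h import *
i=np.load('w8.npy',allow_pickle=True).item()
for n,q,z in(('bl',(257,178),62),('cbl',(256.5,243),5),('r1',(378,128),8),('r2',(362.5,196.5),8),('o1',(86,116),10),('o2',(83,180),10)):print(n,plane('wrist',q,z,i))
E
```

```text
bl [473.88086583 122.95830095]
cbl [582.65006503 123.26915117]
r1 [422.94790628 271.24599131]
r2 [512.9652161  260.37767732]
o1 [406.36630085 -99.8258635 ]
o2 [ 493.77048022 -117.54431383]
```

drive_tool:
  motion: [0, 0, 0, 0, 0, 0, 25, 0, 0, 0, 25, 0, 0, 0, 20, 0, 0, 0, 0, 0, 0, 0, 0, 0]
  jaw: 0.22

```text
clock: 15.83
eef_pos: [479.2, 118.7, 73.3]
eef_rot: [-3.129, 0.057, -3.139]
wrist_force: [0.1, 0.6, 0.8]
finger_gap: 73.4
```

drive_tool:
  motion: [1, 4.5, 0, 0, 0, 0, 15, 0, 0, 0, 15, 0, 0, 0, 10, 0, 0, 0, 0, 0]

```text
clock: 16.25
eef_pos: [482.7, 123.7, 38.5]
eef_rot: [-3.13, 0.065, -3.14]
wrist_force: [-1.7, -0.4, -0.2]
finger_gap: 73.2
```

drive_tool:
  motion: [4.5, -0.5, 12, 0, 0, 0, 12, 0, 0, 0, 12, 0, 0, 0, 8, 0, 0, 0, 0, 0]

```text
clock: 16.67
eef_pos: [483.9, 124.0, -1.7]
eef_rot: [-3.132, 0.072, -3.14]
wrist_force: [-0.7, -0.7, -0.4]
finger_gap: 73.2
```

drive_tool:
  motion: [5.5, -0.5, 5, 0, 0, 0, 0, 0]

```text
clock: 16.83
eef_pos: [479.0, 123.6, -6.2]
eef_rot: [-3.132, 0.074, -3.14]
wrist_force: [0.0, 0.4, -0.7]
finger_gap: 73.1
```

drive_tool:
  motion: [0, 0, 0, 0, 0, 0, 0, 0, 0, 0, 0, 0, 0, 0, 0, 0, 0, 0, 0, 0, 0, 0, 0, 0, 0, 0, 0, 0]
  jaw: 1

```text
clock: 17.42
eef_pos: [479.9, 123.8, -3.9]
eef_rot: [-3.133, 0.077, -3.14]
wrist_force: [0.3, 0.3, -0.7]
finger_gap: 47.2
```

drive_tool:
  motion: [0, 0, -12, 0, 0, 0, -20, 0, -20, 0, -5, 0, -30, 0, 0, 0, -30, 0, 0, 0, -20, 0, 0, 0, 0, 0, 0, 0, 0, 0, 0, 0]

```text
clock: 18.08
eef_pos: [579.3, 124.1, 41.6]
eef_rot: [-3.132, 0.074, -3.14]
wrist_force: [-0.6, -0.4, -0.0]
finger_gap: 47.8
```

drive_tool:
  motion: [-9, 0, 12, 0, 0, 0, 12, 0, 0, 0, 8, 0, 0, 0, 0, 0, 0, 0, 0, 0]

```text
clock: 18.5
eef_pos: [587.3, 123.9, 7.4]
eef_rot: [-3.132, 0.071, -3.139]
wrist_force: [0.3, 0.5, -1.5]
finger_gap: 47.0
```

drive_tool:
  motion: [-3, 0, 3, 0, 0, 0, 2, 0, 0, 0, 1.5, 0, 0, 0, 0, 0]

```text
clock: 18.83
eef_pos: [590.5, 124.1, 1.5]
eef_rot: [-3.132, 0.071, -3.139]
wrist_force: [0.3, 0.6, -1.5]
finger_gap: 47.3
```

drive_tool:
  motion: [0, 0, 0.5, 0, 0, 0, 0, 0, 0, 0, 0, 0, 0, 0, 0, 0, 0, 0, 0, 0, 0, 0, 0, 0]
  jaw: 0

```text
clock: 19.33
eef_pos: [591.1, 124.2, 2.1]
eef_rot: [-3.132, 0.073, -3.139]
wrist_force: [0.7, 0.6, 0.0]
finger_gap: 83.9
```

drive_tool:
  motion: [0, 0, -10, 0, 0, 0, -30, 0, 0, 0, -35, 0, 0, 0, -35, 0, 0, 0, -20, 0, 20, -33, 0, 0, 20, -33, 0, 0, 20, -33, 0, 0]

```text
clock: 20.0
eef_pos: [521.2, 28.1, 139.6]
eef_rot: [-3.132, 0.077, -3.132]
wrist_force: [0.9, -1.7, -0.1]
finger_gap: 94.0
```

drive_tool:
  motion: [20, -33, 0, 0, 20, -33, 0, 0, 20, -33, 0, 0, 20, -25, 0, 0, 0, 0, 0, 0, 0, 0, 0, 0.095, 0, 0, 0, 0.095, 0, 0, 0, 0]

```text
clock: 20.67
eef_pos: [434.9, -106.5, 141.6]
eef_rot: [3.137, 0.087, 2.948]
wrist_force: [0.5, 0.7, 0.8]
finger_gap: 93.7
```

drive_tool:
  motion: [-18, -6, 0, 0, 0, 0, 30, 0, 0, 0, 30, 0, 0, 0, 30, 0, 0, 0, 20, 0, 0, 0, 0, 0, 0, 0, 0, 0]
  jaw: 0.55

```text
clock: 21.25
eef_pos: [465.9, -116.2, 35.1]
eef_rot: [3.14, 0.096, 2.971]
wrist_force: [0.3, -0.9, 0.6]
finger_gap: 50.6
```

drive_tool:
  motion: [12, 4, 10, 0.02, 0, 0, 15, 0, 5, 0, 15, 0, 0, 0, 5, 0, 0, 0, 0, 0]

```text
clock: 21.67
eef_pos: [458.4, -110.0, -4.8]
eef_rot: [3.14, 0.105, 2.959]
wrist_force: [0.1, -0.4, -0.5]
finger_gap: 42.4
```

drive_tool:
  motion: [4, 0, 8, 0.01, 2, 0, 8, 0, 0, 0, 4, 0, 0, 0, 0, 0]

```text
clock: 22.0
eef_pos: [456.8, -109.9, -23.3]
eef_rot: [3.14, 0.111, 2.95]
wrist_force: [-0.3, 0.1, -0.3]
finger_gap: 42.4
```

```bash
python3 - <<'E'
from h import *
s=read_state();print(s['clock'],s['eef_pos'],s['eef_rot'],s['wrist_force'])
a=cv2.cvtColor(camera('wrist'),cv2.COLOR_RGB2BGR);b=cv2.cvtColor(camera('side'),cv2.COLOR_RGB2BGR)
cv2.imwrite('pics/w9.png',np.hstack([cv2.resize(a[90:330,130:370],(400,400)),cv2.resize(b[120:220,240:340],(400,400),interpolation=cv2.INTER_CUBIC)]))
E
```

```text
22.0 [ 456.8176274  -109.85585649  -23.31311066] [3.13957984 0.11090687 2.949984  ] [-0.28867504  0.07437497 -0.27352582]
```

View pics/w9.png

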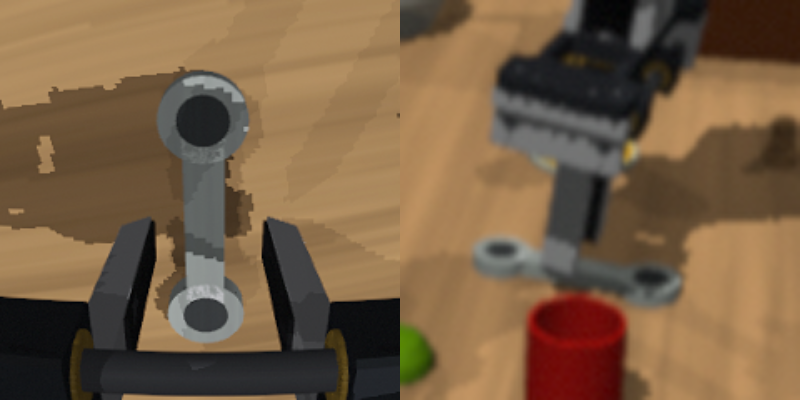

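drive_tool:
  motion: [1, 0, 3, 0, 1, 0, 3, 0, 0, 0, 2, 0, 0, 0, 0, 0]

```text
clock: 22.43
eef_pos: [456.4, -109.9, -31.1]
eef_rot: [3.14, 0.112, 2.95]
wrist_force: [0.5, -0.7, 0.5]
finger_gap: 42.3
```

drive_tool:
  motion: [1, 0, 2, 0, 0, 0, 2, 0, 0, 0, 0, 0]

```text
clock: 22.68
eef_pos: [455.8, -109.8, -35.6]
eef_rot: [3.14, 0.112, 2.95]
wrist_force: [-0.4, 0.1, 0.2]
finger_gap: 42.7
```

drive_tool:
  motion: [0, 0, 0, 0, 0, 0, 0, 0, 0, 0, 0, 0, 0, 0, 0, 0, 0, 0, 0, 0, 0, 0, 0, 0]
  jaw: 1
  grip_force: 20

```text
clock: 23.18
eef_pos: [455.8, -109.8, -35.6]
eef_rot: [3.14, 0.112, 2.95]
wrist_force: [0.4, -0.0, -0.3]
finger_gap: 16.1
```

drive_tool:
  motion: [0, 0, 0, 0, 0, 0, 0, 0]

```text
clock: 23.35
eef_pos: [455.8, -109.8, -35.6]
eef_rot: [3.14, 0.112, 2.95]
wrist_force: [0.4, 0.2, -1.1]
finger_gap: 15.8
```

drive_tool:
  motion: [0, 0, -10, 0, 0, 0, -30, 0, 0, 0, -35, 0, 0, 0, -35, 0, 0, 0, -20, 0, 0, 0, 0, 0]

```text
clock: 23.85
eef_pos: [438.9, -106.6, 101.0]
eef_rot: [3.139, 0.109, 2.95]
wrist_force: [0.4, 0.1, -0.7]
finger_gap: 15.5
```

drive_tool:
  motion: [0, 20, 0, 0, 0, 35, 0, 0, 0, 35, 0, 0, 0, 35, 0, 0, 0, 35, 0, 0, 0, 35, 0, -0.065, 0, 35, 0, 0, 0, 35, 0, 0]

```text
clock: 24.52
eef_pos: [485.1, 160.1, 100.3]
eef_rot: [-3.134, 0.112, 3.009]
wrist_force: [0.1, -0.9, -0.5]
finger_gap: 15.7
```

drive_tool:
  motion: [10, 30, 0, 0, 10, 30, 0, 0, 10, 25, 0, 0, 5, 10, 0, 0, 0, 0, 0, 0, 0, 0, 0, 0]

```text
clock: 25.02
eef_pos: [459.1, 269.1, 90.6]
eef_rot: [-3.132, 0.107, 3.017]
wrist_force: [0.5, -0.2, -0.9]
finger_gap: 15.7
```

drive_tool:
  motion: [0, -3, 20, 0, 0, 0, 25, 0, 0, 0, 20, 0, 0, 0, 10, 0, 0, 0, 0, 0, 0, 0, 0, 0]

```text
clock: 25.52
eef_pos: [468.5, 259.1, 13.7]
eef_rot: [-3.132, 0.107, 3.012]
wrist_force: [0.1, 0.7, 0.5]
finger_gap: 15.7
```

```bash
python3 - <<'E'
from h import *
s=read_state();print(s['clock'],s['eef_pos'],s['eef_rot'])
np.save('w10.npy',camera_info('wrist'),allow_pickle=True)
a=cv2.cvtColor(camera('wrist'),cv2.COLOR_RGB2BGR)
cv2.imwrite('pics/w10.png',cv2.resize(a[60:330,76:436],(800,600),interpolation=cv2.INTER_CUBIC))
E
```

```text
25.5167 [468.51799714 259.06804647  13.65099071] [-3.13167675  0.10740173  3.01246493]
```

View pics/w10.png

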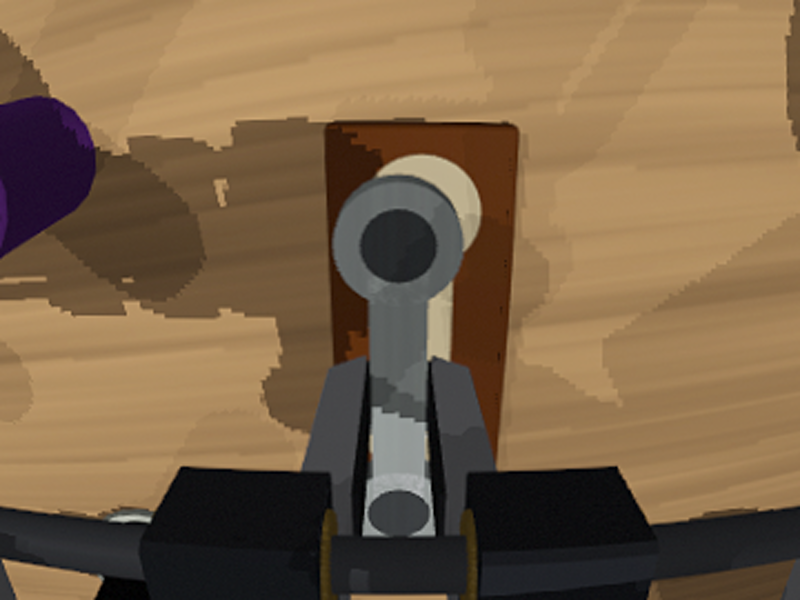

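```bash
python3 - <<'E'
from h import *
i=np.load('w10.npy',allow_pickle=True).item()
for n,q,z in(('headA',(398,245),59),('headB',(399,513),59),('outl top',(428,155),8),('outl right',(481,213),8),('bTL',(328,124),8),('bTR',(517,127),8),('bR',(502,420),8)):print(n,plane('wrist',(76+q[0]/2.2222,60+q[1]/2.2222),z,i))
E
```

```text
headA [418.29803763 265.13731578]
headB [507.54465773 253.89730943]
outl top [405.61006772 276.19829351]
outl right [427.29664581 291.5623414 ]
bTL [391.16478467 245.4481637 ]
bTR [399.56918149 306.09111749]
bR [510.38226016 293.33988607]
```

drive_tool:
  motion: [-0.5, 7, 0, 0, 0, 0, 10, 0, 0, 0, 10, 0, 0, 0, 8, 0, 0, 0, 0, 0, 0, 0, 0, 0]

```text
clock: 26.07
eef_pos: [475.1, 266.9, -13.5]
eef_rot: [-3.135, 0.112, 3.012]
wrist_force: [0.1, -0.0, -0.3]
finger_gap: 15.6
```

Remaining: about 13 mm down, 2 mm back in x.

drive_tool:
  motion: [2, -1, 5, 0, 0, 0, 4, 0, 0, 0, 2, 0, 0, 0, 0, 0]

```text
clock: 26.4
eef_pos: [474.0, 265.8, -25.8]
eef_rot: [-3.135, 0.112, 3.012]
wrist_force: [0.5, -0.5, -1.0]
finger_gap: 15.7
```

drive_tool:
  motion: [0, 0, 1.5, 0, 0, 0, 0.5, 0, 0, 0, 0, 0]

```text
clock: 26.65
eef_pos: [474.3, 265.8, -27.4]
eef_rot: [-3.135, 0.112, 3.012]
wrist_force: [-0.4, -0.0, -0.7]
finger_gap: 15.7
```

Release, rise, and retreat back towards the start so the top camera is clear.

drive_tool:
  motion: [0, 0, 0, 0, 0, 0, 0, 0, 0, 0, 0, 0, 0, 0, 0, 0, 0, 0, 0, 0, 0, 0, -10, 0, 0, 0, -30, 0, 0, 0, -35, 0]
  jaw: 0.5

```text
clock: 27.32
eef_pos: [463.2, 265.6, 44.5]
eef_rot: [-3.129, 0.104, 3.012]
wrist_force: [0.0, -0.3, 0.3]
finger_gap: 47.0
```

drive_tool:
  motion: [0, 0, -35, 0, 0, 0, -35, 0, 30, 15, -10, 0, 30, 25, 0, 0, 30, 25, 0, 0, 30, 25, 0, 0, 30, 25, 0, 0, 30, 20, 0, 0]

```text
clock: 27.98
eef_pos: [294.1, 429.0, 123.0]
eef_rot: [3.139, 0.118, 3.001]
wrist_force: [1.2, 0.0, -0.4]
finger_gap: 47.1
```

drive_tool:
  motion: [30, 20, 0, 0, 25, 20, 0, 0, 0, 0, 0, 0, 0, 0, 0, 0]

```text
clock: 28.32
eef_pos: [237.0, 481.8, 119.1]
eef_rot: [3.137, 0.118, 3.008]
wrist_force: [-0.0, 0.4, 0.8]
finger_gap: 46.8
```

```bash
python3 - <<'E'
from h import *
s=read_state();print(s['clock'],s['eef_pos'],s['wrist_force'])
a=cv2.cvtColor(camera('top'),cv2.COLOR_RGB2BGR);b=cv2.cvtColor(camera('side'),cv2.COLOR_RGB2BGR);cv2.imwrite('pics/tf_full.png',a)
cv2.imwrite('pics/f.png',np.vstack([cv2.resize(a[110:280,95:425],(660,340),interpolation=cv2.INTER_CUBIC),cv2.resize(b[130:350,100:400],(355,260))[:, :] if False else cv2.copyMakeBorder(cv2.resize(b[130:350,100:400],(355,260)),0,0,0,305,0)]))
E
```

```text
28.3167 [236.99923007 481.75615624 119.06209432] [-0.03648082  0.42188103  0.79343211]
```

View pics/f.png

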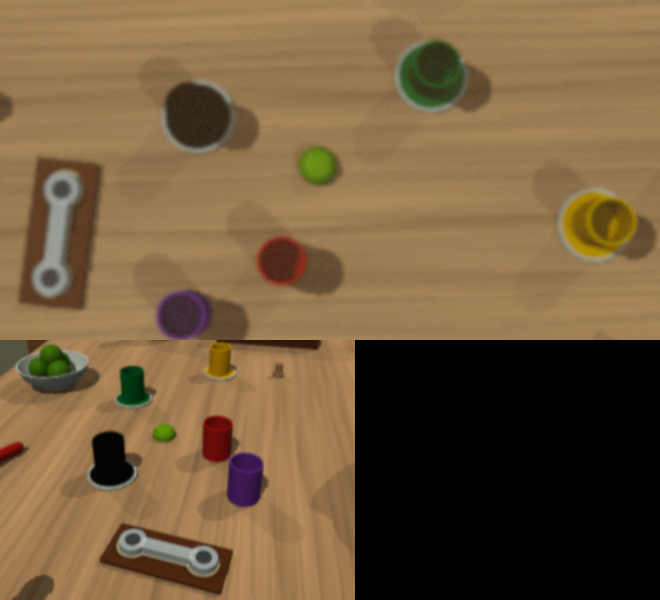

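```bash
python3 - <<'E'
from h import *
for n,q,z in(('green',(438,63),67),('cgreen',(431.5,75),5),('gold',(611,221),67),('cgold',(596.5,223.5),5),('black',(189,106),67),('cblack',(198.5,116),5),('oA',(62,188),18),('oB',(50,278),18),('lime',(318,165),8)):print(n,plane('top',(95+q[0]/2,110+q[1]/2),z))
E
```

```text
green [ 622.42339439 -121.06828152]
cgreen [ 622.89899137 -121.33922064]
gold [ 463.53301787 -281.28586488]
cgold [ 463.94233796 -284.3240527 ]
black [586.58891461 122.91892041]
cblack [586.45290169 121.67304243]
oA [514.25906209 259.70670008]
oB [423.68803773 271.79699771]
lime [531.67946033  -0.8005019 ]
```

```bash
python3 -c "
from cell import *
print(sign_off())"
```

```text
the job is handed in; nothing more can be done
None
```

The job is handed in after about 28 s of robot time. All three glasses stand on their own coasters, and the opener lies along its outline on the teak board. The gripper is open and clear of everything.

**Last checks, top view by ray casting:**

| Item | Distance from target |
|---|---|
| Green glass | about 0.5 mm from its coaster's centre |
| Gold glass | about 3 mm from its coaster's centre |
| Black glass | about 1.5 mm from its coaster's centre |
| Opener | middle within about 1 mm and angle within about 0.01 rad of the outline's, as measured earlier |
| Lime | within 2 mm of its starting place |

The black glass figure is the least certain, because its mouth is hard to tell from the black coaster. The side view shows all three glasses upright and the opener flat.

**What disagreed or went wrong:**
- **First grasp:** The fingertips really sit about 38 mm above the reported TCP. My first grasp of the green glass closed at its rim and slipped off. The glass stayed upright, and I took it again lower down.
- **Tool tilt:** The tool's tilt crept up to about 0.12 rad as the moves went on. Each glass was picked and placed at nearly the same tilt, so they stayed upright.
- **Picture count:** I viewed 15 pictures, one over the budget of 14.

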